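# Start the measuring machine's drives with the spring-return key

### The arm

A 6-joint arm with a two-finger parallel gripper is mounted at the origin on a cart in front of the work surface, level with it; the furniture and walls round the work are solid. World frame = base frame: x ahead of the robot, y to its left, z up, the work surface at z = 0. Lengths are in m, angles in rad, forces in N, time in s.
With the tool pointing down it reaches from about 0.375 to 0.975 m from the base axis. Payload 3.8 kg.
Tool frame: the origin (TCP) lies on the centre line of the jaws, within the pads' length; the fingertips stand 14 mm ahead of it and the grasp point (between the pads) lies 5 mm behind it; x points along the fingers, y is the direction in which the jaws open and shut, and the axes are right-handed (so a half turn about x gives the same grasp; the last joint's range is limited). The gripper opens to 85 mm and grips with 20 to 120 N. Pads are 22 mm wide; open, the fingers measure 114 mm over their backs; the gripper's body (76 mm by 85 mm) begins 54 mm behind the grasp point. The pads swing forward as they close: fully open they stand 13 mm farther back than shut.
Start: joints at [1.153, 0.264, 1.604, -0, 1.274, -0.037], TCP at [0.251, 0.627, 0.245] pointing down, gripper open.
Joint ranges: [-2.63, 2.63], [-0.94, 2.18], [0.31, 2.57], [-1.31, 4.45], [0, 2.66], [-2.55, 2.55]. Speed limits (rad/s): [2.57, 2.57, 3.14, 3.14, 3.14, 3.14].

### API

Orientations are given as a rotation vector (axis times angle).
In Python, from workcell import bot gives the robot as it stands.
- The arm moves only by the shell command python3 -m creep 'ROWS' [FORCE]. ROWS is JSON, a list of rows, each an object with "grip": the finger opening in cm, from 0 to 8.54; "dp": the shift along the tool's x, y, z in cm, a list of three; "rotation": the turn, a rotation vector about the tool's x, y, z in rad, a list of three. A call has 1 to 5 rows; each row is the pose to reach, as a shift and turn from the pose commanded when the call began, along the tool's axes at that moment; what a row does not reach only later rows make up. A row lasts 1/12 s, in which the tool goes at most 41.7 mm and 7.16 degrees, less where a joint would pass 70% of its speed; a pose out of reach is approached as far as the arm can. A call with a gripper value outside its range is refused whole. The fingers move at their own pace and stop on an object; FORCE is the grip in N (left out, the last holds). Time passes only in rows, so rows that repeat a pose let the fingers close. It gives the time, the measured TCP pose, the force and the opening at its end, in the units of the state.
- bot.read_state(): the state, without advancing time (a new reading comes with each control period).
- bot.read_camera(name): name is "scene" or "top"; returns (picture, depth): 384x512x3 uint8, red, green, blue; 384x512 float32, m along the optical axis (not along the pixel's ray), 0 where there is no reading.
- bot.get_calibration(name): a dict with "fx", "fy", "cx", "cy" (pixels), "dist" ([k1, k2, p1, p2, k3] as OpenCV has them; the pictures are not rectified), "rvec" (rotation vector, rad) and "tvec" (3), from world to camera coordinates, as OpenCV has them. Camera axes: x right, y down, z forward; pixel columns grow to the right and rows downward; lengths in m; the calibration is good to about 2 mm. A picture is of the moment at which its call begins. get_calibration takes no time and is no camera call.
- bot.finish_job(): hands the job in, once; it reports no verdict.
The state is a dict: "time": time; "q": joint angles; "joint_vel": joint speeds; "joint_torque": joint torques, N m; "tool_pos": TCP position; "tcp_rot": TCP orientation; "wrist_force": force on the tool from outside, world axes, zero at the start; "torque": the same for the moment, N m; "width": opening from 0.0 (shut) to 1.0 (fully open).
Only numpy, scipy, OpenCV 4.12 (cv2) and the standard library are available. Lean on these libraries where they do the work, as an engineer would, in place of code of your own. Each camera call takes 0.05 s, during which the arm holds its last target.

### The job

Start the measuring machine's drives at the rectangular key box: turn its key clockwise (seen from above), past run, all the way to the start stop, hold it there for about half a second, then let it spring back to the run position and let go of it. The key in the round box is the cabinet lock: leave it as it is.

Things in the scene. Friction and masses are not known exactly. Their poses are not given: they have to be found in the camera images.
- start_key (a joint): Key in the rectangular grey box, its plain part of the turn, rad clockwise from above: 0 off (bow along the box's length; it starts at 0 to 0.1) to 0.70 run; it stays where it is left (friction 0.02 N m). At run it meets the sprung part, start_key_return, and goes on turning with it. Key angle = sum of both; three ticks on the box mark off, run, start.
- start_key_return (a joint): The sprung part of the same key's turn, rad clockwise from above, counted on from run: 0 at run, 0.61 at the hard start stop (1.31 from off). A spring (0.06 N m at run, 0.16 N m at the stop) drives it back to 0 when the key is let go; start_key then stays at 0.70.
- start_key_bow (a point): Centre of the start key's black bow, on its upright turning axis, 87 mm above the desk. The bow is an upright plate, 34 mm wide (x, level), 9 thick (y, level), 34 high (z, up); grip it from above across its thickness. The frame turns with the key. Box: fixed, 94 x 76 mm, foot 116 mm long, top 50 mm above the desk, bow's underside 70 mm, lock bezel (30 mm across) below it to 62 mm.
- lock_key (a joint): Same kind of key in the round grey drum, a cabinet lock that must not be turned; rad clockwise from above, 0 to 1.31, no spring; it starts at 0 to 0.1. The drum is fixed, 84 mm across (foot 100 mm), top at 50 mm, its bow also 87 mm above the desk; it stands at least 0.19 m to the left or right of the start key.

How it is judged:
On the way:
1. the start key has been held at the start stop (within 10 degrees of it) for 0.4 s (value of joint start_key_return above 0.43 rad and value of joint start_key above 0.6 rad), for 0.4 s.
At the end, for the whole second after the job is handed in: After having been held within 0.18 rad (10 degrees) of the start stop for 0.4 s, the start key is back at run and at rest: start_key above 0.52 rad (run is 0.70) and start_key_return below 0.17 rad; the key in the round box was never turned beyond 0.27 rad (value of joint start_key above 0.52 rad and value of joint start_key_return below 0.17 rad and velocity of joint start_key between -0.05 and 0.05 rad/s and velocity of joint start_key_return between -0.05 and 0.05 rad/s); the robot touches nothing.
It fails at once if the key in the round box is turned to more than 0.27 rad (about 10 degrees from where it was) (value of joint lock_key above 0.27 rad).
It also fails if it takes over 37 s, if anything falls off the work surface, if the arm or the gripper's body presses on something with over 40 N, if the wrist force passes 120 N, or if a joint passes its speed limit or range.

## Working session

There is one attempt and no reset: what is moved stays moved. The work goes in short steps, Python scripts to look and compute and a shell command to move; the robot and the scene stay as the last step left them, time stands still between calls to the robot, and variables do not carry over. Pictures are saved under pics/ and viewed, and the job is handed in when it is done.

```bash
mkdir -p pics; ls; python3 - <<'E'
from workcell import bot
import cv2,numpy as np
s=bot.read_state();print(s)
for n in("scene","top"):
    p,d=bot.read_camera(n);cv2.imwrite(f"pics/{n}0.png",p[:,:,::-1]);np.savez(f"{n}0.npz",p=p,d=d)
    print(bot.get_calibration(n))
E
```

```text
pics
{'time': 0.0, 'q': array([ 1.15310630e+00,  2.64773412e-01,  1.60540456e+00,  3.63069024e-06,
        1.27371135e+00, -3.68968255e-02]), 'joint_vel': array([ 0.00014376, -0.0013011 , -0.00246504,  0.00023519,  0.00036977,
       -0.00099855]), 'joint_torque': array([ 1.87689126e-03, -5.15101862e+01, -3.67314827e+01,  2.03722934e-04,
        1.27631030e-02, -8.83206127e-06]), 'tool_pos': array([0.25057529, 0.62599285, 0.24393185]), 'tcp_rot': array([ 0.29700369,  1.55059386, -0.30053497]), 'wrist_force': array([-0.53368994, -0.5649009 ,  0.21710705]), 'torque': array([-0.04424651,  0.02309849, -0.0041998 ]), 'width': 0.9990551369785147}
{'fx': 347.76232957413856, 'fy': 347.76232957413856, 'cx': 261.8279544114787, 'cy': 191.42466646830687, 'dist': array([-0.08201041,  0.        ,  0.        ,  0.        ,  0.        ]), 'rvec': array([ 2.21863351, -1.11501355,  0.39044157]), 'tvec': array([-0.34747328,  0.40792344,  0.67320809])}
{'fx': 391.2988115400903, 'fy': 391.2988115400903, 'cx': 252.6153762861916, 'cy': 187.62143713316567, 'dist': array([-0.1078689,  0.       ,  0.       ,  0.       ,  0.       ]), 'rvec': array([ 2.21660803, -2.17073978,  0.0565737 ]), 'tvec': array([-0.01971033,  0.53358571,  0.91175307])}
```

View pics/scene0.png

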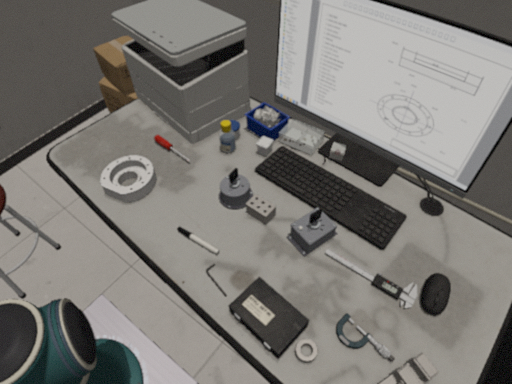

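View pics/top0.png

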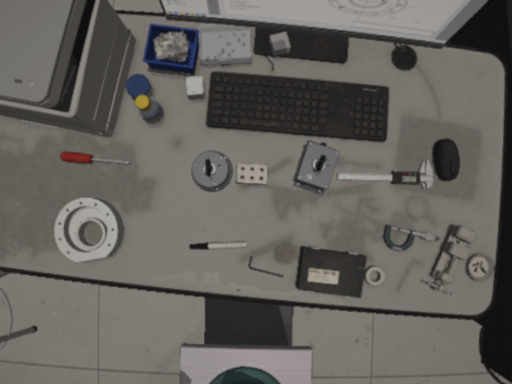

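The top view shows the drum lock at about (211,170) and the rectangular start box at about (317,166), with the key bow at about (320,162). I'll zoom in and measure it.

```bash
cat > h.py <<'E'
import cv2,numpy as np
from workcell import bot
def world(n,uv,d):
    c=bot.get_calibration(n);K=np.array([[c['fx'],0,c['cx']],[0,c['fy'],c['cy']],[0,0,1]])
    uv=np.asarray(uv,float).reshape(-1,1,2)
    r=cv2.undistortPoints(uv,K,c['dist'])[:,0]
    X=np.c_[r,np.ones(len(r))]*np.asarray(d,float).reshape(-1,1)
    R=cv2.Rodrigues(c['rvec'])[0]
    return (X-c['tvec'])@R
def proj(n,X):
    c=bot.get_calibration(n);K=np.array([[c['fx'],0,c['cx']],[0,c['fy'],c['cy']],[0,0,1]])
    return cv2.projectPoints(np.asarray(X,float).reshape(-1,1,3),c['rvec'],c['tvec'],K,c['dist'])[0][:,0]
def cloud(n,d):
    v,u=np.mgrid[:384,:512]
    return world(n,np.c_[u.ravel(),v.ravel()],d.ravel()).reshape(384,512,3)
def pca(P):
    c=P[:,:2].mean(0);w,V=np.linalg.eigh(np.cov((P[:,:2]-c).T));a=V[:,1]
    t=(P[:,:2]-c)@V
    return c,np.degrees(np.arctan2(a[1],a[0]))%180,np.ptp(t,axis=0)
E
python3 - <<'E'
from h import *
print(proj("top",[[.25,.627,.245],[0,0,0]]))
for n,bx in (("top",{"box":(285,345,130,200),"drum":(185,238,140,200)}),("scene",{"box":(280,345,195,260),"drum":(210,260,160,215)})):
    z=np.load(n+"0.npz");W=cloud(n,z['d']);p=z['p']
    for k,(a,b,c,d) in bx.items():
        S=W[c:d,a:b].reshape(-1,3);C=p[c:d,a:b].reshape(-1,3).max(1)
        ok=z['d'][c:d,a:b].ravel()>0
        m=ok&(S[:,2]>.075)&(S[:,2]<.12)
        print(n,k,"bow",m.sum(),pca(S[m]),S[m].mean(0),S[m][:,2].max(), "dark")
        m=ok&(S[:,2]>.04)&(S[:,2]<.057)
        print("   top",m.sum(),pca(S[m]),S[m][:,2].mean())
        r=cv2.minAreaRect((S[m][:,:2]*1000).astype(np.float32));print(r)
    im=np.hstack([cv2.resize(p[c:d,a:b],(400,400),interpolation=cv2.INTER_CUBIC) for a,b,c,d in bx.values()])
    cv2.imwrite(f"pics/z_{n}.png",im[:,:,::-1])
E
```

```text
[[-74.79842894 319.24566809]
 [244.46919895 408.14959837]]
top box bow 88 (array([ 0.58730385, -0.15565769]), np.float64(162.39663210845978), array([0.00937662, 0.03352117])) [ 0.58730385 -0.15565769  0.09827099] 0.10627041637411783 dark
   top 1222 (array([ 0.58718477, -0.15616414]), np.float64(162.63186355675555), array([0.07689871, 0.09478824])) 0.0497664018845894
((588.0382080078125, -157.34136962890625), (76.73914337158203, 94.74569702148438), 72.8463134765625)
top drum bow 88 (array([0.5725609 , 0.09001264]), np.float64(2.7022294236771813), array([0.00888264, 0.03258079])) [0.5725609  0.09001264 0.09836845] 0.10535882876450604 dark
   top 911 (array([0.57274539, 0.08991075]), np.float64(81.47510155423586), array([0.08276174, 0.107753  ])) 0.04933211337565017
((574.3598022460938, 79.82846069335938), (81.30537414550781, 103.5005874633789), 0.8230783343315125)
scene box bow 111 (array([ 0.58518754, -0.15682811]), np.float64(158.80745696379773), array([0.0108813 , 0.03439528])) [ 0.58518754 -0.15682811  0.09272303] 0.10530163413192839 dark
   top 826 (array([ 0.58056238, -0.15919688]), np.float64(146.12752075964565), array([0.09933419, 0.1092937 ])) 0.04872525868564634
((587.9240112304688, -155.60154724121094), (77.7150650024414, 94.56504821777344), 72.83811950683594)
scene drum bow 95 (array([0.57134975, 0.08995571]), np.float64(0.04671893769534563), array([0.01128985, 0.03344834])) [0.57134975 0.08995571 0.09263558] 0.10467222215288387 dark
   top 509 (array([0.56715682, 0.08142289]), np.float64(95.39454987655039), array([0.08127966, 0.14546658])) 0.04835460557782612
((576.2599487304688, 62.821678161621094), (81.38579559326172, 143.88612365722656), 7.109734535217285)
```

View pics/z_top.png

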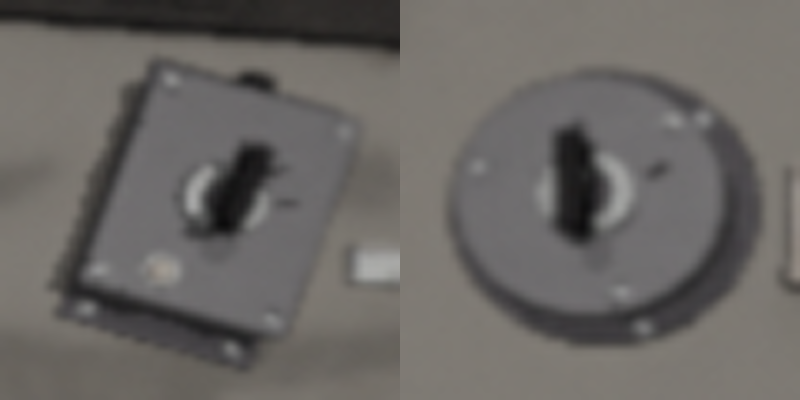

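View pics/z_scene.png

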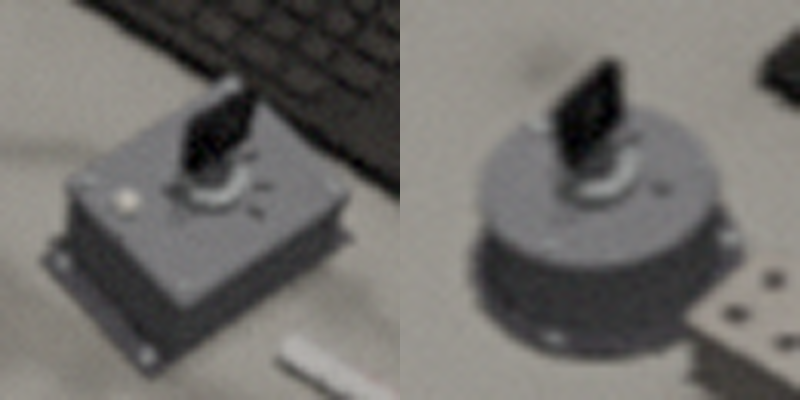

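```bash
cat >> h.py <<'E'
from scipy.spatial.transform import Rotation as Ro
K0=np.array([0.5868,-0.1562]);
def go(pos,yaw):
    """tool down, tool-y at yaw deg; print dp(cm), rotation in current tool axes"""
    s=bot.read_state();R=Ro.from_rotvec(s['tcp_rot'])
    y=np.array([np.cos(np.radians(yaw)),np.sin(np.radians(yaw)),0]);x=np.array([0,0,-1.])
    T=Ro.from_matrix(np.c_[x,y,np.cross(x,y)])
    ty=R.as_matrix()[:,1]
    print("t",s['time'].__round__(2),"pos",s['tool_pos'].round(4),"yaw",np.degrees(np.arctan2(ty[1],ty[0])).round(2),"q",s['q'].round(2),"F",s['wrist_force'].round(1),"T",s['torque'].round(2),"w",round(s['width'],3))
    print("dp cm",(R.inv().apply(np.asarray(pos)-s['tool_pos'])*100).round(2),"rot",(R.inv()*T).as_rotvec().round(3))
E
python3 - <<'E'
from h import *
for y in(71,-109):go([*K0,.2],y)
E
```

```text
t 0.1 pos [0.2506 0.626  0.2441] yaw 68.18 q [ 1.15  0.26  1.61 -0.    1.27 -0.04] F [0.4 0.4 0. ] T [-0.02  0.03 -0.  ] w 1.001
dp cm [  4.53 -60.12  60.28] rot [-0.049 -0.     0.002]
t 0.1 pos [0.2506 0.626  0.2441] yaw 68.18 q [ 1.15  0.26  1.61 -0.    1.27 -0.04] F [0.4 0.4 0. ] T [-0.02  0.03 -0.  ] w 1.001
dp cm [  4.53 -60.12  60.28] rot [3.092e+00 3.000e-03 0.000e+00]
```

```bash
for i in 1; do :; done
python3 -m creep '[{"grip":8.5,"dp":[0,-2.9,2.9],"rotation":[-0.05,0,0]},{"grip":8.5,"dp":[0,-5.8,5.8],"rotation":[-0.05,0,0]},{"grip":8.5,"dp":[0,-8.6,8.6],"rotation":[-0.05,0,0]},{"grip":8.5,"dp":[0,-11.5,11.5],"rotation":[-0.05,0,0]},{"grip":8.5,"dp":[0,-14.4,14.4],"rotation":[-0.05,0,0]}]'
python3 -c "
from h import *
go([*K0,.2],71)"
```

```text
time: 0.52
tool_pos: [0.331, 0.4375, 0.2445]
tcp_rot: [0.258, 1.556, -0.26]
wrist_force: [1.1, 0.3, -0.8]
width: 1.0
t 0.52 pos [0.331  0.4375 0.2445] yaw 71.1 q [ 0.88  0.03  1.88 -0.    1.24 -0.36] F [ 1.1  0.3 -0.8] T [ 0.02 -0.01 -0.01] w 1.0
dp cm [  4.5  -47.88  43.43] rot [ 0.002 -0.     0.001]
```

```bash
python3 -m creep '[{"grip":8.5,"dp":[0,-3,2.7]},{"grip":8.5,"dp":[0,-6,5.4]},{"grip":8.5,"dp":[0,-9,8.2]},{"grip":8.5,"dp":[0,-12,10.9]},{"grip":8.5,"dp":[0,-15,13.6]}]'
python3 -c "
from h import *
go([*K0,.2],71)"
```

```text
t 0.52 pos [0.331  0.4375 0.2445] yaw 71.1 q [ 0.88  0.03  1.88 -0.    1.24 -0.36] F [ 1.1  0.3 -0.8] T [ 0.02 -0.01 -0.01] w 1.0
dp cm [  4.5  -47.88  43.43] rot [ 0.002 -0.     0.001]validation failed for argument at $[0]...
```

Rotation has to be given in every row.

```bash
python3 -m creep '[{"grip":8.5,"dp":[0,-3,2.7],"rotation":[0,0,0]},{"grip":8.5,"dp":[0,-6,5.4],"rotation":[0,0,0]},{"grip":8.5,"dp":[0,-9,8.2],"rotation":[0,0,0]},{"grip":8.5,"dp":[0,-12,10.9],"rotation":[0,0,0]},{"grip":8.5,"dp":[0,-15,13.6],"rotation":[0,0,0]}]'
python3 -m creep '[{"grip":8.5,"dp":[0,-3,2.7],"rotation":[0,0,0]},{"grip":8.5,"dp":[0,-6,5.4],"rotation":[0,0,0]},{"grip":8.5,"dp":[0,-9,8.2],"rotation":[0,0,0]},{"grip":8.5,"dp":[0,-12,10.9],"rotation":[0,0,0]},{"grip":8.5,"dp":[0,-15,13.6],"rotation":[0,0,0]}]'
python3 -c "
from h import *
go([*K0,.2],71)"
```

```text
time: 0.93
tool_pos: [0.4109, 0.2514, 0.245]
tcp_rot: [0.259, 1.555, -0.26]
wrist_force: [0.8, -0.1, -0.3]
width: 0.998
time: 1.35
tool_pos: [0.4909, 0.0654, 0.2451]
tcp_rot: [0.26, 1.555, -0.26]
wrist_force: [1.3, 0.5, -0.5]
width: 0.997
t 1.35 pos [0.4909 0.0654 0.2451] yaw 71.04 q [ 0.08 -0.08  1.98  0.    1.24 -1.16] F [ 1.3  0.5 -0.5] T [ 0.   -0.01 -0.02] w 0.997
dp cm [  4.5  -17.84  16.27] rot [ 0.001 -0.    -0.   ]
```

```bash
python3 -m creep '[{"grip":8.5,"dp":[1,-3.5,3.2],"rotation":[0,0,0]},{"grip":8.5,"dp":[2,-7,6.4],"rotation":[0,0,0]},{"grip":8.5,"dp":[3,-10.5,9.6],"rotation":[0,0,0]},{"grip":8.5,"dp":[4,-14,12.8],"rotation":[0,0,0]},{"grip":8.5,"dp":[4.5,-15.5,14.2],"rotation":[0,0,0]}]'
python3 -m creep '[{"grip":8.5,"dp":[0,0,0],"rotation":[0,0,0]},{"grip":8.5,"dp":[0,0,0],"rotation":[0,0,0]},{"grip":8.5,"dp":[0,0,0],"rotation":[0,0,0]}]'
python3 -c "
from h import *
go([*K0,.2],71)"
```

```text
time: 1.77
tool_pos: [0.5723, -0.1215, 0.201]
tcp_rot: [0.26, 1.555, -0.26]
wrist_force: [0.2, 1.6, 0.7]
width: 0.994
time: 2.02
tool_pos: [0.5716, -0.1192, 0.201]
tcp_rot: [0.261, 1.557, -0.26]
wrist_force: [0.1, 0.7, 0.4]
width: 0.996
t 2.02 pos [ 0.5716 -0.1192  0.201 ] yaw 70.99 q [-0.25  0.13  1.85  0.    1.17 -1.49] F [0.1 0.7 0.4] T [-0.01  0.03  0.05] w 0.996
dp cm [ 0.1  -3.    2.65] rot [-0.    -0.002 -0.   ]
```

```bash
python3 -m creep '[{"grip":5,"dp":[0,-3,2.65],"rotation":[0,0,0]},{"grip":5,"dp":[3,-3,2.65],"rotation":[0,0,0]},{"grip":5,"dp":[6,-3,2.65],"rotation":[0,0,0]},{"grip":5,"dp":[6,-3,2.65],"rotation":[0,0,0]},{"grip":5,"dp":[6,-3,2.65],"rotation":[0,0,0]}]'
python3 - <<'E'
from h import *
go([*K0,.085],71)
p,d=bot.read_camera("scene");q,e=bot.read_camera("top")
im=np.hstack([cv2.resize(p[160:270,250:360],(400,400),interpolation=cv2.INTER_CUBIC),cv2.resize(q[110:220,262:372],(400,400),interpolation=cv2.INTER_CUBIC)])
cv2.imwrite("pics/a1.png",im[:,:,::-1])
E
```

```text
time: 2.43
tool_pos: [0.5855, -0.1543, 0.1402]
tcp_rot: [0.259, 1.56, -0.258]
wrist_force: [-0.3, 0.0, 0.3]
width: 0.585
t 2.43 pos [ 0.5855 -0.1543  0.1402] yaw 71.15 q [-0.3   0.22  1.86  0.    1.07 -1.54] F [-0.3  0.   0.3] T [ 0.01 -0.02  0.01] w 0.585
dp cm [ 5.52 -0.14  0.21] rot [ 0.003 -0.005 -0.   ]
```

View pics/a1.png

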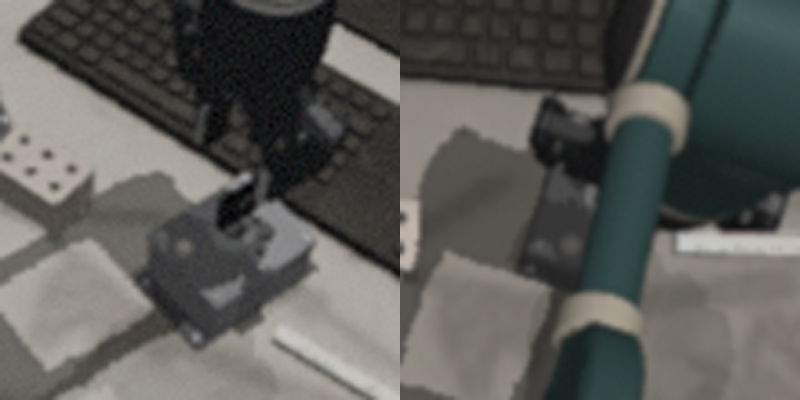

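The crop shows the jaws, at about (210,120) and (280,160), above the bow at about (237,205) and straddling its thickness. Next I descend.

```bash
python3 -m creep '[{"grip":5,"dp":[1.5,-0.1,0.1],"rotation":[0,0,0]},{"grip":5,"dp":[3,-0.1,0.1],"rotation":[0,0,0]},{"grip":5,"dp":[4.5,-0.1,0.1],"rotation":[0,0,0]},{"grip":5,"dp":[5.5,-0.1,0.1],"rotation":[0,0,0]},{"grip":5,"dp":[5.5,-0.1,0.1],"rotation":[0,0,0]}]'
python3 -m creep '[{"grip":5,"dp":[0,0,0],"rotation":[0,0,0]},{"grip":5,"dp":[0,0,0],"rotation":[0,0,0]}]'
python3 - <<'E'
from h import *
go([*K0,.085],71)
p,d=bot.read_camera("scene")
cv2.imwrite("pics/a2.png",cv2.resize(p[160:270,250:360],(500,500),interpolation=cv2.INTER_CUBIC)[:,:,::-1])
E
```

```text
time: 2.95
tool_pos: [0.5876, -0.157, 0.0863]
tcp_rot: [0.259, 1.556, -0.259]
wrist_force: [-0.6, 0.9, -0.1]
width: 0.586
time: 3.12
tool_pos: [0.5893, -0.1578, 0.0884]
tcp_rot: [0.259, 1.553, -0.259]
wrist_force: [-0.8, 0.6, -0.5]
width: 0.581
t 3.12 pos [ 0.5893 -0.1578  0.0884] yaw 71.07 q [-0.3   0.28  1.89  0.    0.97 -1.54] F [-0.8  0.6 -0.5] T [-0.02 -0.02  0.  ] w 0.581
dp cm [ 0.34  0.07 -0.29] rot [ 0.001  0.003 -0.   ]
```

View pics/a2.png

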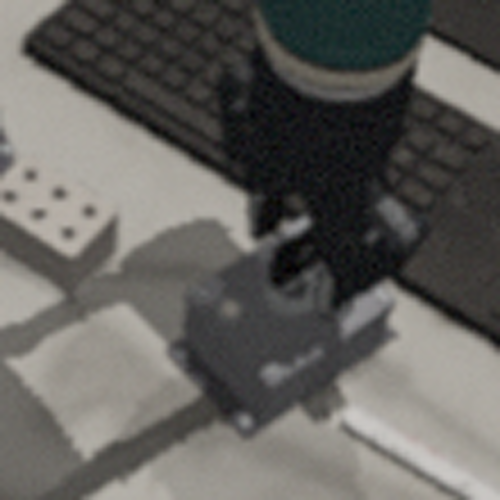

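The bow is between the fingers at about (290,255). I'll trim the position, let it settle, then close.

```bash
python3 -m creep '[{"grip":5,"dp":[0.2,0,-0.2],"rotation":[0,0,0]},{"grip":5,"dp":[0.2,0,-0.2],"rotation":[0,0,0]},{"grip":5,"dp":[0.2,0,-0.2],"rotation":[0,0,0]},{"grip":5,"dp":[0.2,0,-0.2],"rotation":[0,0,0]},{"grip":5,"dp":[0.2,0,-0.2],"rotation":[0,0,0]}]'
python3 -c "
from h import *
go([*K0,.085],71)"
python3 -m creep '[{"grip":2,"dp":[0,0,0],"rotation":[0,0,0]},{"grip":2,"dp":[0,0,0],"rotation":[0,0,0]},{"grip":2,"dp":[0,0,0],"rotation":[0,0,0]},{"grip":2,"dp":[0,0,0],"rotation":[0,0,0]},{"grip":2,"dp":[0,0,0],"rotation":[0,0,0]}]' 20
python3 -c "
from h import *
go([*K0,.085],71)"
```

```text
time: 3.58
tool_pos: [0.5863, -0.1571, 0.0848]
tcp_rot: [0.26, 1.555, -0.26]
wrist_force: [0.0, -0.1, -0.8]
width: 0.586
t 3.58 pos [ 0.5863 -0.1571  0.0848] yaw 71.04 q [-0.3   0.28  1.9  -0.    0.96 -1.54] F [ 0.  -0.1 -0.8] T [ 0.01 -0.02  0.06] w 0.586
dp cm [-0.02  0.1   0.02] rot [0.001 0.    0.   ]
time: 4.0
tool_pos: [0.5862, -0.157, 0.0847]
tcp_rot: [0.26, 1.555, -0.26]
wrist_force: [-0.3, -0.3, -0.3]
width: 0.233
t 4.0 pos [ 0.5862 -0.157   0.0847] yaw 71.05 q [-0.3   0.28  1.9  -0.    0.96 -1.54] F [-0.3 -0.3 -0.3] T [ 0.03 -0.05  0.05] w 0.233
dp cm [-0.03  0.1   0.03] rot [ 0.001 -0.     0.   ]
```

Close at low force and look at the side load.

```bash
python3 -m creep '[{"grip":0.3,"dp":[0,0.1,0],"rotation":[0,0,0]},{"grip":0.3,"dp":[0,0.1,0],"rotation":[0,0,0]},{"grip":0.3,"dp":[0,0.1,0],"rotation":[0,0,0]},{"grip":0.3,"dp":[0,0.1,0],"rotation":[0,0,0]},{"grip":0.3,"dp":[0,0.1,0],"rotation":[0,0,0]}]' 20
python3 -c "
from h import *
go([*K0,.085],71)"
```

```text
time: 4.42
tool_pos: [0.5867, -0.1558, 0.0848]
tcp_rot: [0.26, 1.555, -0.259]
wrist_force: [0.5, 2.6, 0.4]
width: 0.103
t 4.42 pos [ 0.5867 -0.1558  0.0848] yaw 71.05 q [-0.3   0.28  1.9   0.    0.96 -1.54] F [0.5 2.6 0.4] T [ 0.38 -0.11  0.04] w 0.103
dp cm [-0.02 -0.04  0.02] rot [ 0.001  0.    -0.   ]
```

```bash
python3 -m creep '[{"grip":0.3,"dp":[0,0,0],"rotation":[0,0,0]},{"grip":0.3,"dp":[0,0,0],"rotation":[0.05,0,0]},{"grip":0.3,"dp":[0,0,0],"rotation":[0.1,0,0]},{"grip":0.3,"dp":[0,0,0],"rotation":[0.15,0,0]},{"grip":0.3,"dp":[0,0,0],"rotation":[0.2,0,0]}]' 50
python3 -c "
from h import *
go([*K0,.085],71)"
python3 -m creep '[{"grip":0.3,"dp":[0,0,0],"rotation":[0.06,0,0]},{"grip":0.3,"dp":[0,0,0],"rotation":[0.12,0,0]},{"grip":0.3,"dp":[0,0,0],"rotation":[0.18,0,0]},{"grip":0.3,"dp":[0,0,0],"rotation":[0.24,0,0]},{"grip":0.3,"dp":[0,0,0],"rotation":[0.3,0,0]}]'
python3 -c "
from h import *
go([*K0,.085],71)"
```

```text
time: 4.83
tool_pos: [0.5869, -0.1554, 0.0848]
tcp_rot: [0.419, 1.53, -0.417]
wrist_force: [1.4, 3.2, 1.9]
width: 0.097
t 4.83 pos [ 0.5869 -0.1554  0.0848] yaw 59.43 q [-0.3   0.28  1.9   0.    0.96 -1.34] F [1.4 3.2 1.9] T [ 0.66 -0.21  0.06] w 0.097
dp cm [-0.02 -0.07  0.04] rot [-0.202  0.    -0.001]
time: 5.25
tool_pos: [0.5872, -0.1549, 0.0849]
tcp_rot: [0.653, 1.47, -0.65]
wrist_force: [2.8, 5.9, 0.5]
width: 0.096
t 5.25 pos [ 0.5872 -0.1549  0.0849] yaw 42.21 q [-0.3   0.28  1.9   0.    0.96 -1.04] F [2.8 5.9 0.5] T [ 0.94 -0.43  0.01] w 0.096
dp cm [-0.02 -0.12  0.07] rot [-0.503  0.    -0.002]
```

```bash
python3 -m creep '[{"grip":0.3,"dp":[0,0.08,-0.04],"rotation":[0.06,0,0]},{"grip":0.3,"dp":[0,0.08,-0.04],"rotation":[0.12,0,0]},{"grip":0.3,"dp":[0,0.08,-0.04],"rotation":[0.18,0,0]},{"grip":0.3,"dp":[0,0.08,-0.04],"rotation":[0.24,0,0]},{"grip":0.3,"dp":[0,0.08,-0.04],"rotation":[0.3,0,0]}]' 60
python3 -c "
from h import *
go([*K0,.085],71)"
python3 -m creep '[{"grip":0.3,"dp":[0,0,0],"rotation":[0.06,0,0]},{"grip":0.3,"dp":[0,0,0],"rotation":[0.12,0,0]},{"grip":0.3,"dp":[0,0,0],"rotation":[0.18,0,0]},{"grip":0.3,"dp":[0,0,0],"rotation":[0.24,0,0]},{"grip":0.3,"dp":[0,0,0],"rotation":[0.3,0,0]}]'
python3 -c "
from h import *
go([*K0,.085],71)"
```

```text
time: 5.67
tool_pos: [0.5878, -0.1544, 0.0849]
tcp_rot: [0.883, 1.384, -0.88]
wrist_force: [3.2, 4.0, -1.5]
width: 0.095
t 5.67 pos [ 0.5878 -0.1544  0.0849] yaw 25.03 q [-0.3   0.28  1.9   0.    0.96 -0.74] F [ 3.2  4.  -1.5] T [ 0.82 -0.54  0.08] w 0.095
dp cm [-0.01 -0.17  0.12] rot [-0.802  0.001 -0.002]
time: 6.08
tool_pos: [0.5884, -0.1542, 0.0849]
tcp_rot: [1.11, 1.269, -1.105]
wrist_force: [5.3, 4.8, -1.5]
width: 0.098
t 6.08 pos [ 0.5884 -0.1542  0.0849] yaw 7.84 q [-0.3   0.28  1.9   0.    0.96 -0.44] F [ 5.3  4.8 -1.5] T [ 0.94 -0.77  0.12] w 0.098
dp cm [-0.01 -0.19  0.18] rot [-1.102e+00  1.000e-03 -4.000e-03]
```

```bash
python3 -m creep '[{"grip":0.3,"dp":[0,0,0],"rotation":[0.04,0,0]},{"grip":0.3,"dp":[0,0,0],"rotation":[0.08,0,0]},{"grip":0.3,"dp":[0,0,0],"rotation":[0.12,0,0]},{"grip":0.3,"dp":[0,0,0],"rotation":[0.15,0,0]},{"grip":0.3,"dp":[0,0,0],"rotation":[0.18,0,0]}]'
python3 - <<'E'
from h import *
go([*K0,.085],71)
p,d=bot.read_camera("scene")
cv2.imwrite("pics/a3.png",cv2.resize(p[160:270,250:360],(500,500),interpolation=cv2.INTER_CUBIC)[:,:,::-1])
go([*K0,.085],71)
E
```

```text
time: 6.5
tool_pos: [0.5888, -0.1542, 0.0849]
tcp_rot: [1.243, 1.187, -1.236]
wrist_force: [5.9, 5.6, -3.1]
width: 0.096
t 6.5 pos [ 0.5888 -0.1542  0.0849] yaw -2.38 q [-0.3   0.28  1.9   0.    0.96 -0.26] F [ 5.9  5.6 -3.1] T [ 0.93 -0.97  0.16] w 0.096
dp cm [-0.01 -0.19  0.21] rot [-1.281e+00  1.000e-03 -4.000e-03]
t 6.55 pos [ 0.5888 -0.1542  0.0849] yaw -2.47 q [-0.3   0.28  1.9   0.    0.96 -0.26] F [ 6.4  5.5 -2.5] T [ 0.93 -0.98  0.2 ] w 0.098
dp cm [-0.01 -0.19  0.21] rot [-1.282e+00  1.000e-03 -4.000e-03]
```

View pics/a3.png

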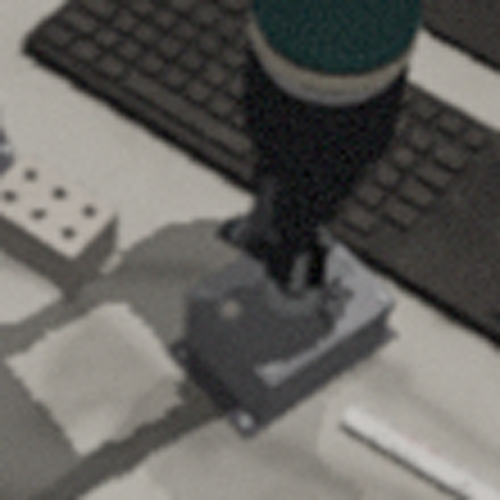

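The jaws have turned along with the bow, at about (305,265), and the torque is about 0.16–0.2 N m, as expected near the stop. I'll turn slightly further to reach the stop and hold there.

```bash
python3 -m creep '[{"grip":0.3,"dp":[0,0,0],"rotation":[0.03,0,0]},{"grip":0.3,"dp":[0,0,0],"rotation":[0.06,0,0]},{"grip":0.3,"dp":[0,0,0],"rotation":[0.06,0,0]},{"grip":0.3,"dp":[0,0,0],"rotation":[0.06,0,0]},{"grip":0.3,"dp":[0,0,0],"rotation":[0.06,0,0]}]'
python3 -c "
from h import *
go([*K0,.085],71)"
python3 -m creep '[{"grip":0.3,"dp":[0,0,0],"rotation":[0,0,0]},{"grip":0.3,"dp":[0,0,0],"rotation":[0,0,0]},{"grip":0.3,"dp":[0,0,0],"rotation":[0,0,0]}]'
python3 -c "
from h import *
go([*K0,.085],71)"
```

```text
time: 6.97
tool_pos: [0.5888, -0.1541, 0.0849]
tcp_rot: [1.283, 1.159, -1.277]
wrist_force: [7.3, 4.9, -3.0]
width: 0.093
t 6.97 pos [ 0.5888 -0.1541  0.0849] yaw -5.56 q [-0.3   0.28  1.9   0.    0.96 -0.2 ] F [ 7.3  4.9 -3. ] T [ 1.04 -0.99  1.09] w 0.093
dp cm [-0.01 -0.18  0.23] rot [-1.336  0.002 -0.004]
time: 7.22
tool_pos: [0.5889, -0.1542, 0.085]
tcp_rot: [1.283, 1.159, -1.277]
wrist_force: [5.2, 5.8, -1.1]
width: 0.093
t 7.22 pos [ 0.5889 -0.1542  0.085 ] yaw -5.56 q [-0.3   0.28  1.9   0.    0.96 -0.2 ] F [ 5.2  5.8 -1.1] T [ 1.02 -0.99  1.14] w 0.093
dp cm [-0.01 -0.19  0.22] rot [-1.336  0.002 -0.004]
```

Torque jumped to 1.1 N m, so the key is firmly against the stop, held for about 0.65 s. Now I turn back to just short of run.

```bash
python3 -m creep '[{"grip":0.3,"dp":[0,0,0],"rotation":[-0.06,0,0]},{"grip":0.3,"dp":[0,0,0],"rotation":[-0.12,0,0]},{"grip":0.3,"dp":[0,0,0],"rotation":[-0.18,0,0]},{"grip":0.3,"dp":[0,0,0],"rotation":[-0.24,0,0]},{"grip":0.3,"dp":[0,0,0],"rotation":[-0.3,0,0]}]'
python3 -m creep '[{"grip":0.3,"dp":[0,0,0],"rotation":[-0.06,0,0]},{"grip":0.3,"dp":[0,0,0],"rotation":[-0.12,0,0]},{"grip":0.3,"dp":[0,0,0],"rotation":[-0.18,0,0]},{"grip":0.3,"dp":[0,0,0],"rotation":[-0.24,0,0]},{"grip":0.3,"dp":[0,0,0],"rotation":[-0.28,0,0]}]'
python3 -c "
from h import *
go([*K0,.085],71)"
python3 -m creep '[{"grip":0.3,"dp":[0,0,0],"rotation":[0,0,0]},{"grip":0.3,"dp":[0,0,0],"rotation":[0,0,0]}]'
python3 -c "
from h import *
go([*K0,.085],71)"
```

```text
time: 7.63
tool_pos: [0.5883, -0.1542, 0.0849]
tcp_rot: [1.06, 1.297, -1.056]
wrist_force: [3.6, 5.4, -1.5]
width: 0.095
time: 8.05
tool_pos: [0.5877, -0.1544, 0.0849]
tcp_rot: [0.848, 1.399, -0.845]
wrist_force: [2.4, 3.6, -1.3]
width: 0.093
t 8.05 pos [ 0.5877 -0.1544  0.0849] yaw 27.66 q [-0.3   0.28  1.9   0.    0.96 -0.78] F [ 2.4  3.6 -1.3] T [ 0.71 -0.4   0.1 ] w 0.093
dp cm [-0.01 -0.16  0.11] rot [-0.756  0.001 -0.002]
time: 8.22
tool_pos: [0.5878, -0.1544, 0.0849]
tcp_rot: [0.851, 1.398, -0.848]
wrist_force: [3.6, 4.2, -0.3]
width: 0.099
t 8.22 pos [ 0.5878 -0.1544  0.0849] yaw 27.48 q [-0.3   0.28  1.9   0.    0.96 -0.78] F [ 3.6  4.2 -0.3] T [ 0.79 -0.48  0.1 ] w 0.099
dp cm [-0.01 -0.17  0.11] rot [-0.76   0.001 -0.002]
```

```bash
python3 -m creep '[{"grip":2,"dp":[0,0,0],"rotation":[0,0,0]},{"grip":4,"dp":[0,0,0],"rotation":[0,0,0]},{"grip":5,"dp":[0,0,0],"rotation":[0,0,0]},{"grip":5,"dp":[0,0,0],"rotation":[0,0,0]},{"grip":5,"dp":[0,0,0],"rotation":[0,0,0]}]'
python3 -m creep '[{"grip":5,"dp":[-2,0,0],"rotation":[0,0,0]},{"grip":5,"dp":[-4,0,0],"rotation":[0,0,0]},{"grip":5,"dp":[-7,0,0],"rotation":[0,0,0]},{"grip":5,"dp":[-10,0,0],"rotation":[0,0,0]},{"grip":5,"dp":[-12,0,0],"rotation":[0,0,0]}]'
python3 -c "
from h import *
go([.45,-.02,.22],27.5)"
```

```text
time: 8.63
tool_pos: [0.5867, -0.1556, 0.0847]
tcp_rot: [0.849, 1.399, -0.849]
wrist_force: [0.2, -0.3, 0.1]
width: 0.583
time: 9.05
tool_pos: [0.5878, -0.1558, 0.2079]
tcp_rot: [0.849, 1.395, -0.848]
wrist_force: [0.6, -0.5, 0.1]
width: 0.588
t 9.05 pos [ 0.5878 -0.1558  0.2079] yaw 27.49 q [-0.3   0.16  1.8  -0.    1.18 -0.78] F [ 0.6 -0.5  0.1] T [ 0.01 -0.01  0.02] w 0.588
dp cm [ -1.27  -5.96 -18.4 ] rot [-0.     0.002 -0.002]
```

```bash
python3 -m creep '[{"grip":5,"dp":[0,0.7,-3.6],"rotation":[0,0,0]},{"grip":5,"dp":[0,1.4,-7.2],"rotation":[0,0,0]},{"grip":5,"dp":[0,2.1,-10.8],"rotation":[0,0,0]},{"grip":5,"dp":[0,2.8,-14.4],"rotation":[0,0,0]},{"grip":5,"dp":[0,3.5,-18],"rotation":[0,0,0]}]'
python3 -m creep '[{"grip":5,"dp":[0,0.7,-3.6],"rotation":[0,0,0]},{"grip":5,"dp":[0,1.4,-7.2],"rotation":[0,0,0]},{"grip":5,"dp":[0,2.1,-10.8],"rotation":[0,0,0]},{"grip":5,"dp":[0,2.8,-14.4],"rotation":[0,0,0]},{"grip":5,"dp":[0,3.5,-18],"rotation":[0,0,0]}]'
python3 - <<'E'
from h import *
print(bot.read_state()['tool_pos'])
q,e=bot.read_camera("top");p,d=bot.read_camera("scene")
W=cloud("top",e);S=W[130:200,285:345].reshape(-1,3);m=(S[:,2]>.085)&(S[:,2]<.12);print(m.sum(),pca(S[m]))
S=W[140:200,185:238].reshape(-1,3);m=(S[:,2]>.085)&(S[:,2]<.12);print(m.sum(),pca(S[m]) if m.sum()>5 else 0)
im=np.hstack([cv2.resize(q[130:200,285:345],(343,400),interpolation=cv2.INTER_CUBIC),cv2.resize(p[195:260,280:345],(400,400),interpolation=cv2.INTER_CUBIC)])
cv2.imwrite("pics/a4.png",im[:,:,::-1]);cv2.imwrite("pics/a4t.png",q[:,:,::-1])
E
```

```text
time: 9.47
tool_pos: [0.5341, 0.0216, 0.2049]
tcp_rot: [0.85, 1.398, -0.849]
wrist_force: [-0.7, 0.4, -0.4]
width: 0.59
time: 9.88
tool_pos: [0.482, 0.1977, 0.205]
tcp_rot: [0.849, 1.398, -0.849]
wrist_force: [0.6, 0.6, -0.2]
width: 0.589
[0.48198149 0.19774594 0.20500364]
70 (array([ 0.5871661 , -0.15563257]), np.float64(121.94274601720784), array([0.00897021, 0.03342036]))
77 (array([0.57281516, 0.09034333]), np.float64(2.4616035190192633), array([0.00880055, 0.03260005]))
```

View pics/a4.png

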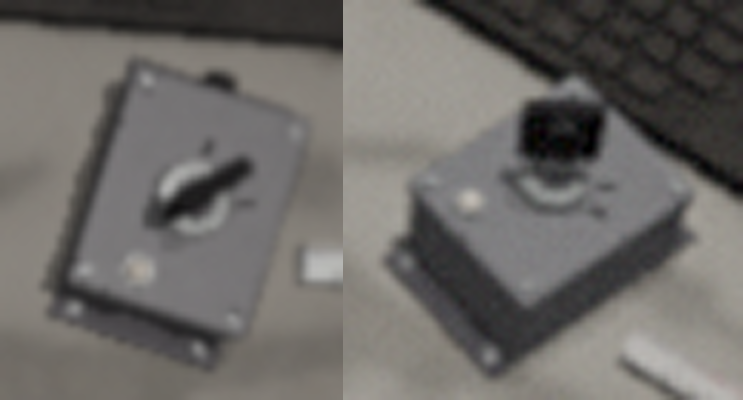

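View pics/a4t.png

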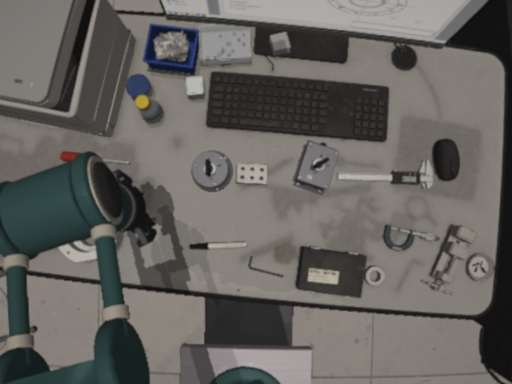

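Start key bow, at (320,162) in the top view, is at 122° against a box length of 162.7°, i.e. 0.71 rad, so at run. The lock bow hasn't moved (2.5° against 2.7° before), and the arm is clear. I'll let it settle and hand in.

```bash
python3 -m creep '[{"grip":5,"dp":[0,0,0],"rotation":[0,0,0]},{"grip":5,"dp":[0,0,0],"rotation":[0,0,0]},{"grip":5,"dp":[0,0,0],"rotation":[0,0,0]},{"grip":5,"dp":[0,0,0],"rotation":[0,0,0]}]'
python3 -c "
from h import *
print(bot.finish_job())"
```

```text
time: 10.32
tool_pos: [0.4832, 0.1951, 0.2047]
tcp_rot: [0.85, 1.398, -0.851]
wrist_force: [-0.2, -1.2, -0.3]
width: 0.589
the job is handed in; nothing more can be done
None
```

I started the drives at the rectangular key box and handed the job in at 10.3 s; the hand-in gives no verdict.

- **Start:** I gripped the key from above and turned it clockwise onto the start stop. Torque on the tool rose from about 0.2 to 1.1 N m there. I held it against the stop for about 0.65 s.
- **Return:** I turned it back with the spring to just short of run. I then opened the jaws so the spring did the rest, and moved the arm clear.
- **Key position:** in the last top view the start key is about 0.71 rad from the box's length (run is 0.70).
- **Cabinet lock:** the key in the round box was not moved. It read 2.5° at the end and 2.7° at the start, which is within measurement noise.
- **Forces:** the largest side load I saw on the wrist was about 9 N, and no check failed or disagreed. One command was refused for a missing field before anything moved, and I sent it again corrected.

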